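# Close the battery cover and switch on the locking toggle

### The arm

A 6-joint arm with a two-finger parallel gripper is mounted at the origin on the work surface. World frame = base frame: x ahead of the robot, y to its left, z up, the work surface at z = 0. Lengths are in m, angles in rad, forces in N, time in s.
With the tool pointing down it reaches from about 0.375 to 0.925 m from the base axis. Payload 5.7 kg.
Tool frame: the origin (TCP) lies midway between the tips of the shut fingers; the grasp point (between the pads) lies 19 mm behind it; z points along the fingers, y is the line along which they close (so a half turn about z gives the same grasp; the last joint's range is limited). The gripper opens to 88 mm and grips with 3 to 60 N. Pads are 20 mm wide; open, the fingers measure 115 mm over their backs; the gripper's body (75 mm by 178 mm) begins 61 mm behind the grasp point.
Start: joints at [1.04, 0.359, 1.51, -0, 1.272, -0.115], TCP at [0.242, 0.549, 0.223] pointing down, gripper open.
Joint ranges: [-2.97, 2.97], [-1.01, 2.36], [0.21, 2.38], [-0.96, 4.11], [0.2, 2.71], [-2.98, 2.98]. Speed limits (rad/s): [2.39, 2.39, 3.14, 3.14, 3.14, 3.14].

### API

Orientations are given as a unit quaternion [x, y, z, w].
In Python, from bench import move_ptp, servo_line, goto_joints, move_gripper, sleep, inverse_kinematics, capture, PlanningError, close_job, spot_in, silhouettes, current_clock, current_joint_pos, current_qvel, current_joint_torque, current_position, current_orientation, current_force, current_torque, current_finger_gap, current_grip_force gives the robot as it stands. Calls block until the motion is done:
- move_ptp(position, orientation): joint-space move of the TCP to a pose.
- servo_line(position, orientation=None, rate=0.15, contact_N=None): straight line of the TCP; orientation=None keeps the orientation; rate is the mean speed in m/s. With contact_N (N) it stops when the force on the tool has changed by that much, and returns True; else False.
- goto_joints(angles): joint-space move.
- move_gripper(opening): finger opening in m; the grip force is fixed at half the most; returns when the fingers have stopped.
- sleep(seconds).
- inverse_kinematics(position, orientation): joint angles nearest the present ones, or None.
- capture(name): name is "side" or "top"; returns a dict with "image" (400x640x3 uint8, blue, green, red), "range_z" (400x640 float32, m along the optical axis (not along the pixel's ray), 0 where there is no reading), "intrinsics" (3x3 intrinsics, pixels), "k1" (the pictures are not rectified: a ray, as slopes to the right and down, at radius r is drawn at 1 + k1 r^2 times it, then the intrinsics apply), "R" (3x3) and "t" (3): a world point X has camera coordinates R X + t. Camera axes: x right, y down, z forward; pixel columns grow to the right and rows downward; lengths in m; the calibration is good to about 2 mm. A picture is of the moment at which its call begins.
A pose or a line that the arm cannot do raises PlanningError and nothing moves.
- close_job(): hands the job in; it is judged then, once.
Trained networks look in the newest picture that a camera, given by its name, has taken for a name from the list of things; names that differ only in an ending like _2 or _b are one class to them, and where a whole thing is asked for, a point or a joint stands for the part that bears it (a point fixed in the world has none). Each returns a list of dicts, best first, with "conf" (0 to 1); they miss things now and then, are a little off and sometimes report something else, mostly with a low value. They report only what shows in the picture. A call takes as long as a camera call.
- spot_in(camera, query): "xy" ([column, row] in pixels, amid what is visible of it).
- silhouettes(camera, query): "region" (400x640 bool, what is visible of it) and "xy" ([column, row] in pixels, amid what is visible of it).
Readings, each from a call of its own:
- current_clock(): time.
- current_joint_pos(): joint angles.
- current_qvel(): joint speeds.
- current_joint_torque(): joint torques, N m.
- current_position(): TCP position.
- current_orientation(): TCP orientation.
- current_force(): force on the tool from outside, world axes, zero at the start.
- current_torque(): the same for the moment, N m.
- current_finger_gap(): finger opening in m.
- current_grip_force(): force on a finger pad.
Only numpy, scipy, OpenCV 4.12 (cv2) and the standard library are available. Lean on these libraries where they do the work, as an engineer would, in place of code of your own. Each camera call takes 0.05 s, during which the arm holds its last target. There are 200 camera calls.

### The job

Get the display's battery unit ready: first swing the open metal cover plate over and lay it fully shut on the battery bay without slamming it. Then switch the unit on: pull the locking toggle bat outward along its length, flip it past its lock to the other side, and let it spring back home so that it is locked there. Do not knock over or shift the bottle, the roll or the little light box standing around.

Things in the scene. Friction and masses are not known exactly. Their poses are not given: they have to be found in the camera images.
- unit: grey plastic battery unit fixed on the table, 160 (x) x 280 (y) x 70 mm tall. Origin on its underside; it spans x -80..80, y -120..160 in its own frame. The part y -120..0 is a flat panel (top at z 70 mm) carrying the toggle switch; the part y 0..160 is an open battery bay whose rim is also at z 70 mm.
- hinge (a point): middle of the cover's hinge axis, at (0, 160, 73) mm in the unit's frame. Its axes are the unit's axes; the hinge axis runs along the unit's x.
- cover (a joint): angle of the bare aluminium cover plate, 156 (along the hinge) x 150 x 6 mm, 0.25 kg: 0 = shut, lying level on the bay and reaching from the hinge towards the unit's -y; pi/2 = upright; starts open at 2.2 to 2.7, leaning back beyond the unit's +y side (stop at 2.8). The hinge is stiff (0.35 N m of friction, about 2.5 to 5 N at the free edge), so the plate stays at any angle.
- cover_edge (a point): middle of the cover plate's free edge, in mid-thickness, 152 mm from the hinge axis. Its z axis is the plate's outer face normal (up when shut).
- switch: steel switch base fixed on the unit's panel, 60 x 52 x 4 mm, with two upright dark side plates (at y +-10.5 mm, 4 mm thick, up to 32 mm above the panel) with a hump in the middle. Origin on its underside, on the panel. Its place and yaw on the panel vary. The bat leans in its x-z plane: towards -x when off, towards +x when on.
- pivot (a point): pivot of the toggle bat, 8 mm above the switch base's origin. The bat swings about the switch's y axis through this point.
- bat_carrier (a joint): swing of the toggle bat: 0 = off (leaning 0.42 rad from vertical towards the switch's -x), 0.84 = on (leaning 0.42 rad towards +x). Light friction (0.04 N m). A cross pin behind the hump blocks it (after 0.085 rad or so of play) unless the bat is pulled out.
- bat_rod (a joint): how far the bat is pulled out along its own length, m: 0 = home, 0.011 = end stop; a spring draws it home (3.6 N at home, 8.6 N fully out). It must be out by 0.009 or more to pass the hump; let go before the swing is complete (within 0.08 rad of its end) it stays perched on the hump.
- bat_head (a point): centre of the bat's black grip head, a rounded block 12 (x) x 14 (y, along the swing axis) x 26 mm (along the bat), on a 9 mm steel rod; 51 mm from the pivot when home. Its z axis is the bat's outward direction, the direction of pull.
- bottle: tall amber dumbbell-shaped display bottle with a black cap, 80 mm wide, 205 mm tall, loose. Origin at the centre of its underside. Leave alone.
- roll: small orange ring (empty tape core), 72 mm wide, 22 mm tall, lying flat, loose. Origin at the centre of its underside. Leave alone.
- ledbox: clear plastic light box standing upright, 30 x 46 x 90 mm, loose. Origin at the centre of its underside. Leave alone.

How it is judged:
On the way, in this order (a step that is already met when the one before it is completed fails the run):
1. the cover plate lies shut on the battery bay while the switch is still off (value of joint cover below 0.06 rad and value of joint bat_carrier below 0.3 rad), for 0.2 s.
2. the bat has been flipped to the on side and is home in its lock (value of joint bat_carrier above 0.7 rad and value of joint bat_rod below 0.0025 m), for 0.2 s.
At the end, for the whole second after the job is handed in: The cover is shut (under 0.06 rad), the bat leans to the on side (over 0.70 rad of its 0.84) and has sprung back home (under 2.5 mm out) (all of step 2 and value of joint cover below 0.06 rad); the robot touches nothing.
It fails at once if the cover is slammed (closing faster than 3 rad/s) (velocity of joint cover below -3 rad/s).
It fails at once if the bottle is shifted by more than 30 mm or tipped (distance of bottle from where it was at the start of the episode above 0.03 m or angle between bottle's own z axis and vertical above 0.35 rad).
It fails at once if the roll is shifted by more than 30 mm (distance of roll from where it was at the start of the episode above 0.03 m).
It fails at once if the light box is shifted by more than 30 mm or tipped (distance of ledbox from where it was at the start of the episode above 0.03 m or angle between ledbox's own z axis and vertical above 0.35 rad).
It also fails if it takes over 51 s, if anything falls off the work surface, if the arm or the gripper's body presses on something with over 40 N, if the wrist force passes 120 N, or if a joint passes its speed limit or range.

## Working session

There is one attempt and no reset: what is moved stays moved. The work goes in short steps, each a Python script; the robot and the scene stay as the last script left them, time stands still between calls to the robot, and variables do not carry over. Pictures are saved under pics/ and viewed, at most 10 in all, crops included, and the job is handed in when it is done.

```bash
mkdir -p pics; ls
cat > h.py <<'E'
import numpy as np, cv2
from bench import *
from scipy.spatial.transform import Rotation as Ro
def cloud(c):
    K,k1=c["intrinsics"],c["k1"]; v,u=np.mgrid[0:400,0:640]
    xd=(u-K[0,2])/K[0,0]; yd=(v-K[1,2])/K[1,1]; x,y=xd.copy(),yd.copy()
    for _ in range(10):
        f=1+k1*(x*x+y*y); x,y=xd/f,yd/f
    z=c["range_z"]; P=np.stack([x*z,y*z,z],-1)
    W=(P-c["t"])@c["R"]; W[z==0]=np.nan
    return W
def proj(c,X):
    q=np.asarray(X)@c["R"].T+c["t"]; s=q[...,:2]/q[...,2:]; s=s*(1+c["k1"]*(s**2).sum(-1,keepdims=True))
    K=c["intrinsics"]; return s*[K[0,0],K[1,1]]+K[:2,2]
E
python3 - <<'E'
from h import *
for n in("side","top"):
    c=capture(n); cv2.imwrite(f"pics/{n}0.png",c["image"]); W=cloud(c); np.save(f"pics/{n}0.npy",W)
    print(n,"cam at",-c["R"].T@c["t"])
    for q in("unit","cover","switch","bat_head","bottle","roll","ledbox"):
        for s in silhouettes(n,q)[:2]:
            p=W[s["region"]]; p=p[~np.isnan(p[:,0])]
            print(q,round(s["conf"],2),np.round(s["xy"]),s["region"].sum(),np.round(np.median(p,0),3) if len(p) else None)
            np.save(f"pics/{n}_{q}.npy",s["region"]) if s["conf"]>.5 else 0
print(current_clock())
E
```

```text
pics
side cam at [0.16115311 0.36123713 0.85776522]
unit 0.76 [306. 252.] 12773 [ 0.514 -0.064  0.069]
cover 0.71 [253. 275.] 2991 [0.512 0.085 0.146]
switch 0.96 [356. 212.] 646 [ 0.484 -0.182  0.078]
bat_head 0.61 [361. 199.] 122 [ 0.474 -0.185  0.124]
bottle 0.96 [400. 128.] 2296 [ 0.536 -0.419  0.102]
roll 0.97 [436. 195.] 625 [ 0.4   -0.37   0.022]
roll 0.75 [353. 209.] 615 [ 0.484 -0.182  0.078]
ledbox 0.93 [223. 217.] 876 [ 0.706 -0.013  0.066]
top cam at [ 0.42085659 -0.12524508  0.9455173 ]
unit 0.61 [281. 194.] 11077 [ 0.522 -0.032  0.069]
cover 0.95 [226. 200.] 4146 [0.518 0.077 0.135]
switch 0.75 [346. 210.] 519 [ 0.489 -0.192  0.074]
bat_head 0.57 [345. 215.] 67 [ 0.474 -0.19   0.127]
bottle 0.73 [273. 122.] 449 [ 0.709 -0.024  0.086]
bottle 0.67 [450. 181.] 1646 [ 0.538 -0.424  0.172]
roll 0.57 [420. 240.] 404 [ 0.402 -0.38   0.021]
ledbox 0.67 [273. 121.] 442 [ 0.708 -0.024  0.086]
0.8
```

Run:
```python
import cv2,numpy as np
a=cv2.imread("pics/side0.png");b=cv2.imread("pics/top0.png")
o=np.vstack([cv2.resize(a[90:340,150:480],(792,600))]);cv2.imwrite("pics/s0c.png",o)
cv2.imwrite("pics/t0c.png",cv2.resize(b[80:330,160:490],(792,600)))
```

```text
(no output)
```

View pics/s0c.png

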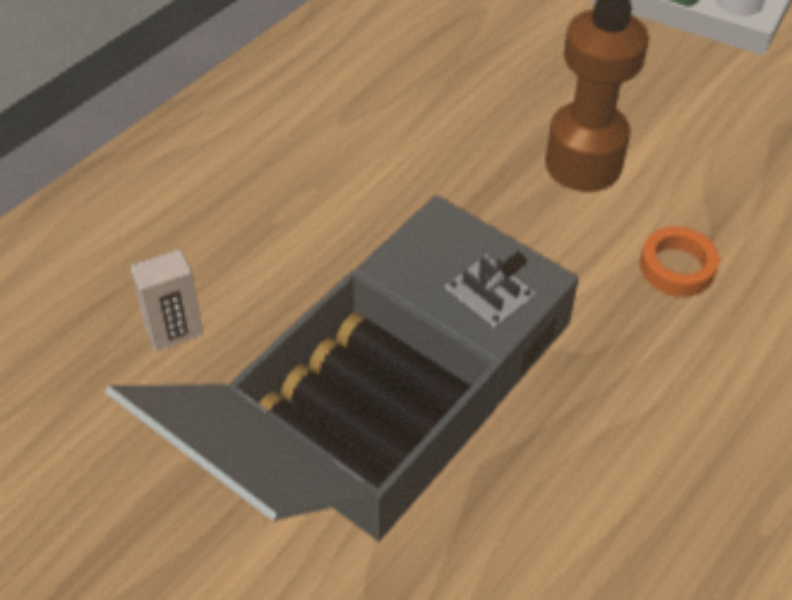

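View pics/t0c.png

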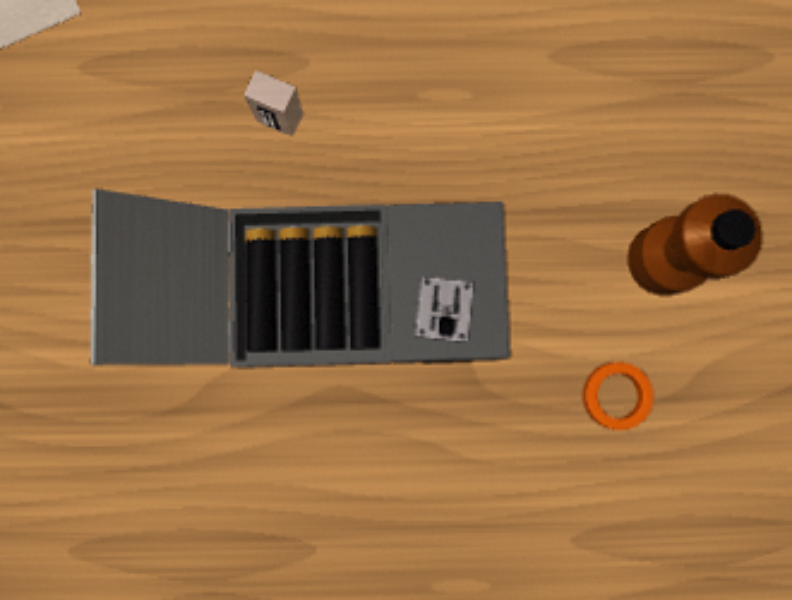

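Run:
```python
from h import *
for n in("side","top"):
    W=np.load(f"pics/{n}0.npy")
    m=(abs(W[...,2]-.070)<.006)&(abs(W[...,0]-.52)<.15)&(abs(W[...,1]+.06)<.2)
    P=W[m]; r=cv2.minAreaRect(P[:,:2].astype(np.float32)*1000); print(n,"unit",r,np.median(P[:,2]))
    # edges at robust percentiles
    print("  x",np.percentile(P[:,0],[1,99]),"y",np.percentile(P[:,1],[1,99]))
    C=W[np.load(f"pics/{n}_cover.npy")]; C=C[(C[:,2]>.09)&(C[:,1]>0)&(C[:,1]<.3)]
    for _ in range(4):
        c=C.mean(0); v=np.linalg.svd(C-c,full_matrices=False)[2][2]; v*=np.sign(v[1]); d=(C-c)@v; C=C[abs(d)<max(2*d.std(),.002)]
    print("  cover normal(out)",v,"theta",np.arctan2(v[1],v[2]),"c",c,"top",C[C[:,2].argmax()],"x",np.percentile(C[:,0],[1,99]))
    S=W[np.load(f"pics/{n}_switch.npy")]; B=S[abs(S[:,2]-.074)<.005]
    print("  base",cv2.minAreaRect(B[:,:2].astype(np.float32)*1000),B.mean(0),"z",np.median(B[:,2]))
    H=W[np.load(f"pics/{n}_bat_head.npy")]; H=H[H[:,2]>.105]; print("  head",len(H),H.min(0),H.max(0),H.mean(0))
print(current_orientation())
```

```text
side unit ((520.904296875, -115.23312377929688), (162.54974365234375, 283.0899353027344), 0.5536883473396301) 0.07189517997716623
  x [0.44009331 0.59973082] y [-0.25296926  0.01939034]
  cover normal(out) [ 0.00424554  0.7358724  -0.67710693] theta 2.314628686860365 c [0.51384624 0.08414753 0.145394  ] top [0.55355787 0.12527008 0.19080879] x [0.4408627  0.59404596]
  base ((491.728515625, -191.85313415527344), (56.19536590576172, 59.66735076904297), 82.3287353515625) [ 0.48809417 -0.1831519   0.075979  ] z 0.07601977497282025
  head 79 [ 0.46206219 -0.19455166  0.1050488 ] [ 0.48377914 -0.17924853  0.14207529] [ 0.47074417 -0.18466267  0.12946424]
top unit ((519.85009765625, -117.25247192382812), (160.82586669921875, 282.7692565917969), 0.300143837928772) 0.0689023850029674
  x [0.44020912 0.59893307] y [-0.25669469  0.02063028]
  cover normal(out) [-0.00355086  0.74517391 -0.66686074] theta 2.300790025640822 c [0.51763252 0.08040085 0.14079914] top [0.59174513 0.12200508 0.1887155 ] x [0.44192055 0.59514831]
  base ((490.3258972167969, -193.6023406982422), (52.84429931640625, 58.316436767578125), 87.5802993774414) [ 0.49181655 -0.19380036  0.07299859] z 0.07293192831829678
  head 48 [ 0.46263007 -0.19778115  0.10523082] [ 0.48265494 -0.18354986  0.13755112] [ 0.47125582 -0.18995672  0.12994097]
[ 2.06410197e-01  9.78465548e-01 -2.93442860e-05 -1.39762765e-05]
```

```bash
cat >> h.py <<'E'
HY,HZ=.024,.073
def down(a): return (Ro.from_euler('z',a)*Ro.from_euler('x',np.pi)).as_quat()
def tip(th):
    e=np.array([-np.cos(th),np.sin(th)]); n=np.array([np.sin(th),np.cos(th)])
    if th>np.pi/2: p=np.array([HY,HZ])+.152*e+.003*n-[0,.022]
    else: p=np.array([HY,HZ])+.130*e+.003*n
    return [.515,p[0]+.010,p[1]]
def bat(sw,yaw,phi,out,s):   # pose of TCP when bat leans phi, TCP at distance `out` from pivot
    X=np.array([np.cos(yaw),np.sin(yaw),0]); Y=np.array([-np.sin(yaw),np.cos(yaw),0]); d=np.sin(phi)*X+np.array([0,0,np.cos(phi)])
    R=np.stack([np.cross(s*Y,-d),s*Y,-d],1)
    return np.array(sw)+[0,0,.008]+out*d, Ro.from_matrix(R).as_quat(), d
E
python3 - <<'E'
from h import *
c=capture("top"); im=c["image"].astype(int); W=cloud(c)
g=im.mean(-1); r=np.load("pics/top_switch.npy"); ys,xs=np.where(r); print(xs.min(),xs.max(),ys.min(),ys.max())
y0,y1,x0,x1=ys.min()-6,ys.max()+7,xs.min()-6,xs.max()+7
big=cv2.resize(c["image"][y0:y1,x0:x1],None,fx=14,fy=14,interpolation=cv2.INTER_CUBIC)
cv2.imwrite("pics/sw.png",big); print(x0,y0,big.shape)
for a in(np.pi/2,-np.pi/2):
    q=down(a); print(a,[None if (j:=inverse_kinematics(p,q)) is None else np.round(j,2) for p in([.515,.17,.3],tip(2.3),tip(1.57),tip(.7),tip(0))])
for s in(1,-1):
    print(s,[None if (j:=inverse_kinematics(p,q)) is None else np.round(j,2) for p,q,_ in(bat([.491,-.193,.070],-.06,f,o,s) for f in(-.42,0,.42) for o in(.036,.12))])
E
```

```text
334 356 197 221
328 191 (518, 490, 3)
1.5707963267948966 [array([ 0.19,  0.21,  1.52, -0.  ,  1.4 ,  0.19]), array([ 0.13,  0.33,  1.73, -0.  ,  1.09,  0.13]), array([-0.06,  0.26,  1.71, -0.  ,  1.17, -0.06]), array([-0.26,  0.31,  1.76,  0.  ,  1.07, -0.26]), array([-0.32,  0.43,  1.83, -0.  ,  0.88, -0.32])]
-1.5707963267948966 [array([ 0.19,  0.21,  1.52,  0.  ,  1.4 , -2.95]), None, None, array([-0.26,  0.31,  1.76, -0.  ,  1.07,  2.89]), array([-0.32,  0.43,  1.83, -0.  ,  0.88,  2.83])]
1 [array([-0.71,  0.26,  2.15,  0.59,  0.46, -2.71]), array([-0.77,  0.07,  2.11,  0.43,  0.68, -2.58]), array([-0.51,  0.38,  1.79, -0.  ,  0.97, -2.02]), array([-0.51,  0.28,  1.7 , -0.  ,  1.16, -2.02]), array([-0.4 ,  0.63,  1.43, -0.14,  1.48, -1.87]), array([-0.38,  0.59,  1.28, -0.13,  1.67, -1.88])]
-1 [array([-0.71,  0.26,  2.15,  0.59,  0.46,  0.43]), array([-0.77,  0.07,  2.11,  0.43,  0.68,  0.56]), array([-0.51,  0.38,  1.79, -0.  ,  0.97,  1.13]), array([-0.51,  0.28,  1.7 , -0.  ,  1.16,  1.13]), array([-0.4 ,  0.63,  1.43, -0.14,  1.48,  1.27]), array([-0.38,  0.59,  1.28, -0.13,  1.67,  1.26])]
```

View pics/sw.png

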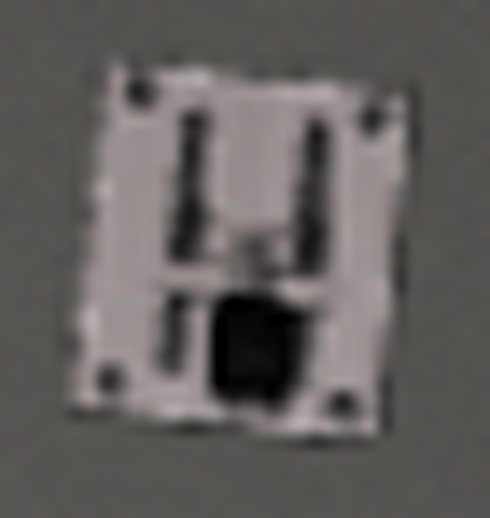

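The crop shows the switch base corners at about (112,68), (405,97), (378,437) and (75,405), with the bat head at (255,345) leaning toward −x. I'll locate the switch from these and close the cover.

Run:
```python
from h import *
from scipy.optimize import least_squares
c=capture("top"); cv2.imwrite("pics/top1.png",c["image"])
uv=(np.array([[112,68],[405,97],[378,437],[75,405]])+.5)/14-.5+[328,191]
L=np.array([[30,26],[30,-26],[-30,-26],[-30,26]])/1000
def f(p):
    R=np.array([[np.cos(p[2]),-np.sin(p[2])],[np.sin(p[2]),np.cos(p[2])]])
    X=np.c_[L@R.T+p[:2],np.full(4,.074)]; return (proj(c,X)-uv).ravel()
s=least_squares(f,[.49,-.193,-.05]); print("switch",s.x,"res px",np.round(s.fun,2))
# head check: predicted head centre pixel, side view too
p,_,_=bat([*s.x[:2],.070],s.x[2],-.42,.051,-1); print("head",p,"top px",proj(c,p), "seen 345.7,215.2")
# motion
move_gripper(0.0)
q=down(np.pi/2); p=tip(2.31); p[1]+=.03
move_ptp([p[0],p[1]+.02,.30],q)
servo_line(p,q,rate=.2)
f0=np.array(current_force())
for th in(2.31,2.0,1.75,1.5,1.25,1.0,.75,.5,.3,.15):
    servo_line(tip(th),q,rate=.13)
    print(th,np.round(np.array(current_force())-f0,1),round(current_clock(),2))
e=tip(0); print(servo_line([e[0],e[1],e[2]-.004],q,rate=.04,contact_N=15),current_position(),np.array(current_force())-f0)
print(current_clock())
```

```text
switch [ 0.49108037 -0.19304946 -0.12548432] res px [-0.27 -0.43  0.34 -0.29  0.    0.32 -0.07  0.39]
head [ 0.4704481  -0.19044676  0.12456754] top px [345.68954762 215.79971686] seen 345.7,215.2
2.31 [ 0.2 -0.9  0.2] 5.15
2.0 [-0.6  1.1 -0.6] 5.66
1.75 [-0.   0.5  0.6] 6.1
1.5 [-0.6 -0.9  0.2] 6.53
1.25 [ 0.9  0.6 -0. ] 6.93
1.0 [ 0.3 -0.2 -0.2] 7.33
0.75 [-0.  -0.7  1.1] 7.73
0.5 [ 0.8 -0.6  0.9] 8.13
0.3 [ 0.6 -1.5 -0.4] 8.48
0.15 [0.3 0.2 0.6] 8.78
True [ 0.51570105 -0.09586824  0.07625479] [-2.25208245  1.95640097  9.68281281]
9.2917
```

Run:
```python
from h import *
p=np.array(current_position()); q=down(np.pi/2)
servo_line(p+[0,0,.15],q,rate=.3); c=capture("side")
cv2.imwrite("pics/side2.png",cv2.resize(c["image"][90:340,150:480],(792,600)))
W=cloud(c); np.save("pics/side2.npy",W)
m=(abs(W[...,0]-.52)<.07)&(W[...,1]>-.12)&(W[...,1]<.02)&(W[...,2]<.15); P=W[m]; print(len(P),np.percentile(P[:,2],[5,50,95]))
A=np.c_[P[:,:2],np.ones(len(P))]; print(np.linalg.lstsq(A,P[:,2],rcond=None)[0])
```

```text
4298 [0.0757538  0.07798264 0.08029004]
[ 0.00052196 -0.00078945  0.07770199]
```

View pics/side2.png

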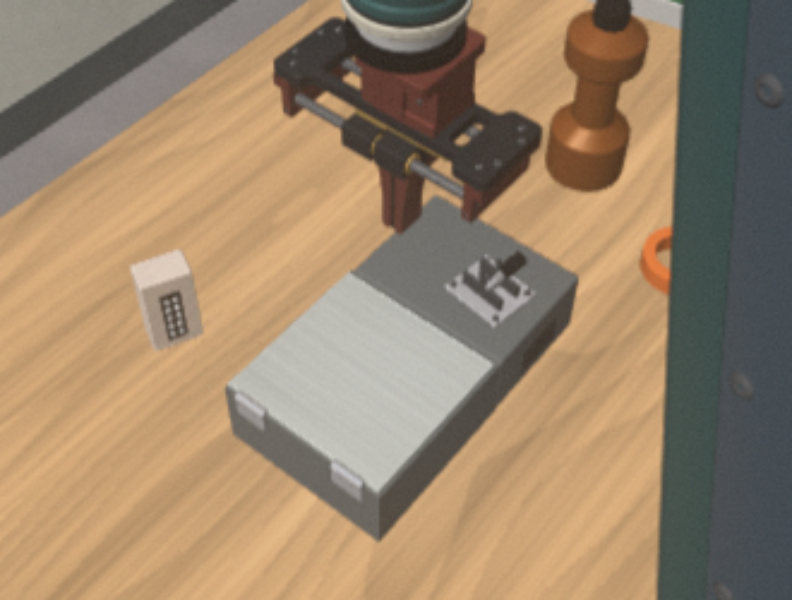

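```bash
cat >> h.py <<'E'
SW=[.4911,-.1930,.070]; YAW=-.115
def B(phi,out): return bat(SW,YAW,phi,out,-1)
def F(n=6): return np.mean([current_force() for _ in range(n) if sleep(.02) is None],0)
E
python3 - <<'E'
from h import *
p,q,d=B(-.42,.15); move_ptp(p,q); move_gripper(.036)
p,q,d=B(-.42,.055); servo_line(p,q,rate=.2); f0=F(); np.save("pics/f0.npy",f0)
p,q,d=B(-.42,.037); print(servo_line(p,q,rate=.06,contact_N=8))
print(F()-f0); move_gripper(0.0); f=F()-f0
print(current_finger_gap(),current_grip_force(),"f",np.round(f,1),"axial",f@d,"pos",current_position(),p,current_clock())
c=capture("side"); cv2.imwrite("pics/g.png",cv2.resize(c["image"][130:250,260:440],(792,528),interpolation=cv2.INTER_CUBIC))
E
```

```text
False
nan
  return _methods._mean(a, axis=axis, dtype=dtype,
  ret = ret.dtype.type(ret / rcount)
Traceback (most recent call last):
ValueError: matmul: Input operand 0 does not have enough dimensions (has 0, gufunc core with signature (n?,k),(k,m?)->(n?,m?) requires 1)
```

```bash
cat >> h.py <<'E'
def F(n=6):
    a=[]
    for _ in range(n): sleep(.02); a.append(current_force())
    return np.mean(a,0)
E
python3 - <<'E'
from h import *
p,q,d=B(-.42,.037); f=F()
print(current_finger_gap(),current_grip_force(),"f",np.round(f,1),"axial",f@d,"pos",current_position(),p,current_clock())
c=capture("side"); cv2.imwrite("pics/g.png",cv2.resize(c["image"][130:250,260:440],(792,528),interpolation=cv2.INTER_CUBIC))
E
```

```text
0.0134418354451499 30.000185072422028 f [1.5 5.2 3. ] axial 2.3693694454261647 pos [ 0.47605777 -0.19002196  0.11188614] [ 0.47611252 -0.1912688   0.11178429] 13.6167
```

View pics/g.png

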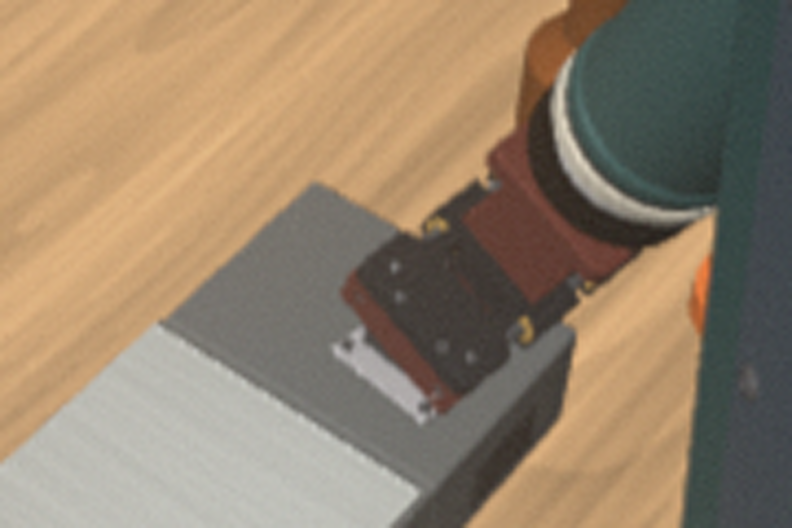

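The gripper holds the head: gap 13.4 mm, matching the 14 mm block. It was deflected about +1.3 mm in y, so I'll correct for that and pull.

```bash
sed -i 's/SW=\[.4911,-.1930/SW=[.4911,-.1917/' h.py
python3 - <<'E'
from h import *
p0=np.array(current_position())
for o in(0,.003,.006,.009,.011,.0125,.014):
    p,q,d=B(-.42,.037+o); servo_line(p,q,rate=.05); f=F(); dp=np.array(current_position())-p0
    print(o,"moved",round(dp@d*1000,2),"f",np.round(f,1),"ax",round(f@d,1),"gap",current_finger_gap())
    if abs(f@d)>15: break
print(current_clock())
E
```

```text
0 moved 0.01 f [-0.2  2.2  3. ] ax 3.0 gap 0.014109349617638696
0.003 moved 2.79 f [ 4.3  2.1 -4.2] ax -5.5 gap 0.013642340542107065
0.006 moved 5.74 f [ 5.   2.4 -4.8] ax -6.3 gap 0.013923028373045543
0.009 moved 8.7 f [ 5.4  2.  -6. ] ax -7.6 gap 0.013951589134476817
0.011 moved 10.62 f [ 6.1  2.2 -7. ] ax -8.8 gap 0.014023700277502812
0.0125 moved 11.51 f [ 12.4   1.7 -18.1] ax -21.5 gap 0.014135546374929562
15.7667
```

Run:
```python
from h import *
o=.0118
p,q,d=B(-.42,.037+o); servo_line(p,q,rate=.05); f=F(); print("ax",f@d)
for phi in np.linspace(-.42,.42,11)[1:]:
    p,q,d=B(phi,.037+o); servo_line(p,q,rate=.05); f=F(4); ax=f@d; t=np.cross(q and [0,0,0] if False else [-np.sin(YAW),np.cos(YAW),0],d)
    a=np.array(current_position())-B(phi,0)[0]
    print(round(phi,2),"o",round(o*1000,1),"r",round(a@d*1000-37,1),"ax",round(ax,1),"tan",round(f@t,1),"y",round(f[1],1),"gap",round(current_finger_gap(),4))
    if abs(ax)>45 or abs(f@t)>25: print("stop"); break
    o+=np.clip((ax+14)/13,-1,1)*.001*(-1 if False else 1)
print(current_clock())
```

```text
ax -8.780179732283058
-0.34 o 11.8 r 11.3 ax -8.7 tan -1.1 y -0.8 gap 0.0139
-0.25 o 12.2 r 11.8 ax -8.9 tan -0.5 y 0.1 gap 0.0138
-0.17 o 12.6 r 12.3 ax -8.8 tan -0.0 y 0.6 gap 0.0138
-0.08 o 13.0 r 12.7 ax -8.3 tan 0.7 y 0.1 gap 0.0138
-0.0 o 13.4 r 13.1 ax -8.2 tan -0.1 y -0.2 gap 0.0138
0.08 o 13.9 r 13.5 ax -7.8 tan -0.5 y -0.5 gap 0.0138
0.17 o 14.4 r 14.0 ax -8.2 tan -0.2 y -0.7 gap 0.014
0.25 o 14.8 r 14.4 ax -7.6 tan -0.6 y -1.1 gap 0.0138
0.34 o 15.3 r 14.9 ax -8.0 tan -0.9 y -0.6 gap 0.0136
0.42 o 15.8 r 15.3 ax -7.6 tan -1.2 y -0.5 gap 0.0139
19.425
```

Run:
```python
from h import *
o=.0158; Y=[-np.sin(YAW),np.cos(YAW),0]
for phi in (.45,.48,.51,.54,.57):
    p,q,d=B(phi,.037+o); servo_line(p,B(min(phi,.46),0)[1],rate=.05); f=F(4)
    print(phi,"ax",round(f@d,1),"tan",round(f@np.cross(Y,d),1),"f",np.round(f,1),"M",np.round(current_torque(),2))
    if abs(f@np.cross(Y,d))>7: break
print(current_clock(),current_position()); c=capture("side"); cv2.imwrite("pics/g2.png",cv2.resize(c["image"][130:250,260:440],(792,528),interpolation=cv2.INTER_CUBIC))
```

```text
0.45 ax -8.4 tan -3.4 f [-6.8 -0.1 -6.1] M [-0.12  0.36 -0.06]
0.48 ax -8.0 tan -5.4 f [-8.5 -0.4 -4.6] M [-0.14  0.73 -0.03]
0.51 ax -8.2 tan -7.9 f [-11.   -0.3  -3.3] M [-0.11  1.27  0.04]
20.375 [ 0.51359597 -0.19425442  0.1247632 ]
```

View pics/g2.png

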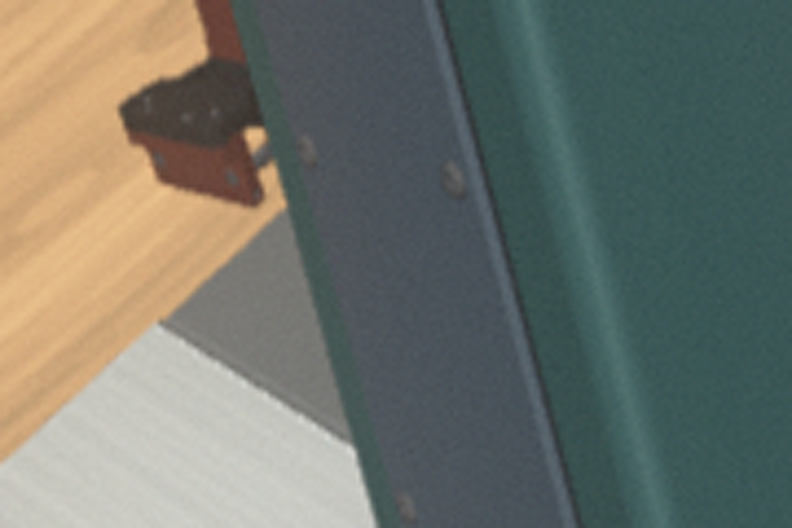

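The arm hides the switch in this view. The tangential force has risen, so the bat is at the on stop. Next I'll let the rod back in along its length, still holding it sideways, and release.

Run:
```python
from h import *
Y=[-np.sin(YAW),np.cos(YAW),0]; q=B(.46,0)[1]; d=B(.42,0)[2]; p=B(.51,.037+.0158)[0]
for k in(3,6,8,9,10,11,12,13):
    servo_line(p-d*k*.001,q,rate=.05); f=F(4)
    print(k,"ax",round(f@d,1),"tan",round(f@np.cross(Y,d),1))
    if f@d>0: break
move_gripper(.036); a=np.array(current_position()); print("gap",current_finger_gap(),current_clock())
servo_line(a+d*.07,q,rate=.15); p=a+d*.07; servo_line(p+[0,0,.1],q,rate=.25)
goto_joints([1.04,.359,1.51,0,1.272,-.115])
print(current_clock())
for n in("side","top"):
    c=capture(n); cv2.imwrite(f"pics/{n}3.png",c["image"]); W=cloud(c)
    for s in silhouettes(n,"bat_head")[:1]:
        H=W[s["region"]]; H=H[H[:,2]>.105]; print(n,s["conf"],s["xy"],len(H),H.min(0),H.max(0),H.mean(0))
    for k in("home",.051),("out",.060):
        print(k,[np.round(proj(c,B(ph,k[1])[0]),1) for ph in(-.42,0,.25,.42)])
a=cv2.imread("pics/side3.png");b=cv2.imread("pics/top3.png")
cv2.imwrite("pics/end.png",np.hstack([cv2.resize(a[150:250,300:433],(399,300),interpolation=cv2.INTER_CUBIC),cv2.resize(b[160:260,280:413],(399,300),interpolation=cv2.INTER_CUBIC)]))
```

```text
3 ax -6.1 tan -9.8
6 ax -5.5 tan -9.8
8 ax -3.4 tan -10.3
9 ax -3.7 tan -9.6
10 ax 1.2 tan -11.4
gap 0.03580893992363756 22.5667
26.5833
side 0.59 [348.8, 188.1] 107 [ 0.50026058 -0.20009501  0.10512743] [ 0.52089473 -0.18524111  0.14066152] [ 0.50990205 -0.19091992  0.12736651]
('home', 0.051) [array([364.1, 200.3]), array([356.5, 193.1]), array([351.8, 190.2]), array([348.7, 188.9])]
('out', 0.06) [array([365.9, 198.6]), array([356.8, 190.1]), array([351.2, 186.6]), array([347.6, 185.2])]
top 0.6 [342.4, 200.8] 65 [ 0.49874522 -0.203056    0.10509496] [ 0.5211912  -0.18969993  0.13770608] [ 0.51054124 -0.19599507  0.12836016]
('home', 0.051) [array([345.2, 215.8]), array([346.1, 206.5]), array([346.5, 201. ]), array([346.7, 197.5])]
('out', 0.06) [array([345.3, 217.2]), array([346.4, 206.1]), array([346.9, 199.6]), array([347.1, 195.5])]
```

View pics/end.png

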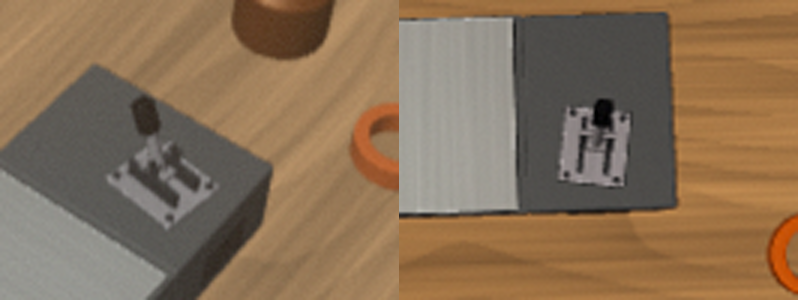

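The left view puts the head at about (348,188) and the right view at about (348,197). Both match the predictions for home at +0.42 rad, and the head's height equals its off-side home height. The cover is shut and the roll looks undisturbed, so I'm handing in.

```bash
python3 -c "
from bench import *
print(close_job())"
```

```text
the job is handed in; nothing more can be done
None
```

The job is handed in, but no pass/fail result came back: the cover is shut flat, and the final pictures show the toggle on the on side and back home, with the arm clear of everything; I didn't re-measure the bottle, roll or light box.

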